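Fetch the brass ring from behind the toaster guard

ROBOT

A 7-joint arm with a two-finger parallel gripper is mounted at the origin on the work surface. World frame = base frame: x ahead of the robot, y to its left, z up, the work surface at z = 0. Lengths are in m, angles in rad, forces in N, time in s.
With the tool pointing down it reaches from about 0.425 to 0.875 m from the base axis. Payload 8.4 kg.
Tool frame: the origin (TCP) lies between the finger pads; the fingertips stand 11 mm ahead of it and the grasp point (between the pads) lies 8 mm behind it; y points along the fingers, x is the direction in which the jaws open and shut, and the axes are right-handed (so a half turn about y gives the same grasp; the last joint's range is limited). The gripper opens to 85 mm and grips with 20 to 120 N. Pads are 22 mm wide; open, the fingers measure 114 mm over their backs; the gripper's body (76 mm by 85 mm) begins 54 mm behind the grasp point. The pads swing forward as they close: fully open they stand 13 mm farther back than shut.
Start: joints at [1.239, 0.333, 0.04, 1.465, -0.013, 1.343, -0.059], TCP at [0.15, -0.632, 0.242] pointing down, gripper open.
Joint ranges: [-2.58, 2.58], [-0.38, 2.09], [-1.3, 1.39], [0.25, 2.4], [-1.5, 4.64], [0.08, 2.09], [-2.65, 2.65]. Speed limits (rad/s): [2.22, 2.22, 2.79, 2.79, 3.14, 3.14, 3.14].

INTERFACE

Orientations are given as a 3x3 rotation matrix whose columns are the frame's x, y, z axes.
In Python, from plant import manip gives the robot as it stands.
- The arm moves only by the shell command python3 -m creep 'ROWS'. ROWS is JSON, a list of rows, each a list of 7 numbers: the turn, a rotation vector about the tool's x, y, z as a fraction of full scale, then the shift along the tool's x, y, z as a fraction of full scale, then the gripper's target within -1 to 1 (fully open at 1, half-way at 0, shut at -1). A call has 1 to 12 rows; each row shifts and turns the commanded pose from where the row before left it, along the tool's axes as they then stand; what a row does not reach is not made up. Full scale, the value 1, is 5 cm for a shift and 5 degrees for a turn. A row lasts 1/10 s, in which the tool goes at most 50 mm and 8.59 degrees, less where a joint would pass 70% of its speed; a pose out of reach is approached as far as the arm can. A call with a number of a shift or a turn outside -1 to 1 is refused whole. A call with a gripper value outside its range is refused whole. The fingers move at their own pace and stop on an object; the grip force is fixed at half the most. Time passes only in rows, so rows that do not move let the fingers close. It gives the time, the measured TCP pose, the force and the opening at its end, in the units of the state.
- manip.observe(): the state, without advancing time (a new reading comes with each control period).
- manip.read_camera(name): name is "side" or "top"; returns a dict with "pixels" (384x512x3 uint8, blue, green, red), "depth" (384x512 float32, m along the optical axis (not along the pixel's ray), 0 where there is no reading), "vertical_fov" (degrees; the focal length in pixels is half the picture's height over the tangent of half this angle, whatever the lens; pixels are square), "cx", "cy" (the principal point, pixels), "world_to_cam" (4x4, takes a point from world to camera coordinates). Camera axes: x right, y down, z forward; pixel columns grow to the right and rows downward; lengths in m; the calibration is good to about 2 mm. A picture is of the moment at which its call begins.
- manip.job_done(): hands the job in, once; it reports no verdict.
The state is a dict: "t": time; "joint_positions": joint angles; "dq": joint speeds; "joint_torque": joint torques, N m; "eef_pos": TCP position; "tool_rot": TCP orientation; "contact_force": force on the tool from outside, world axes, zero at the start; "wrist_torque": the same for the moment, N m; "gripper_width": finger opening in m.
Only numpy, scipy, OpenCV 4.12 (cv2) and the standard library are available. Lean on these libraries where they do the work, as an engineer would, in place of code of your own. Each camera call takes 0.05 s, during which the arm holds its last target.

TASK

A brass ring has dropped onto the crumb tray behind the toaster's fixed wire guard. Take the hooked rod from its wooden rest, reach it under the guard and, with the hook only, draw the ring along the tray up against the red lip at the tray's open end, holding it there for a moment with a light but definite pull of about 5 newtons (the rod's sliding end section must be drawn out to its stop before it will pull that hard). Go gently: never press the rod or the ring on the tray, lip or guard with more than 10, and keep the fingers off the ring. Then leave the ring at the lip, put the rod back in its rest as it was, and disturb nothing else on the counter.

Things in the scene. Friction and masses are not known exactly. Their poses are not given: they have to be found in the camera images.
- guard: Fixed unit: aluminium crumb tray, wire guard over it, toaster behind. +x runs along the tray inward, under the guard to the toaster; z up. Origin on the counter, on the tray's centre line, in the guard's front plane. Tray floor 3 mm above the counter, y -67 to +67 mm, x -120 mm (lip) to +164 mm, walls 11 mm high. The tray at x below 0 is open above.
- guard_rail (a point): Middle of the underside of the wire guard's lowest front rail, 77 mm above the counter; the rod goes in below it. Axes as the guard's. The wires cover x 0 to 168 mm, y -85 to +85 mm behind it, up to 125 mm above the counter (roof); legs at x 0, y +-82 mm.
- toaster_front (a point): Middle of the toaster's front, 170 mm inward of the guard's origin. Toaster 190 x 260 mm, 195 mm high.
- lip: Red lip closing the tray's open end, fixed: 5 mm thick, 146 mm wide, top 11 mm above the counter. Origin on the counter under its middle; axes as the guard's; inner face at x = +2.5 mm. The ring touches it when the ring's centre is 27.5 mm inward of this origin, at x = -95 mm in the guard's frame.
- ring: Dropped brass ring lying flat on the tray floor: outer diameter 50 mm, hole 30 mm, 6 mm thick, 48 to 84 g. Origin at the centre of its underside. Starts 35 to 85 mm behind the guard's front plane, up to 30 mm off the tray's centre line.
- rod: Hooked rod, 150 g: orange handle 130 x 18 x 36 mm (x, y, z), steel shaft from its +x end, hook hanging down at the far end. Origin at the centre of the handle's underside. Grip the flat 18 mm sides at the handle's middle from above, firmly (about 50 N); centre of mass 24 mm ahead. It lies level in the rest, within 8 mm of the seat along x.
- rod_collar (a point): Where the telescopic shaft leaves the handle, 65 mm ahead of, 20 mm above the rod's origin. Shaft 10 mm thick, then 8, then 6 mm to the hook, which drops straight down: round end 40 mm below the shaft axis, 125 to 184 mm ahead of here, up to 7 mm higher or lower (varies, unmeasured: feel). The end section slides with 2 N drag; under a pull it comes 10 to 45 mm out to a firm stop.
- rest: Fixed wooden rest: base plate 150 x 70 mm, two posts at x = +-52 mm, 12 mm thick, with flared notches that hold the handle; +x is the way the hook points. Origin at the centre of its underside. Notch floors 54 mm above the counter carry the handle's underside; notches 23 mm wide at the bottom, wider above; post tops 70 mm above the counter.
- rest_seat (a point): Point of the rest midway between the notch floors, 54 mm above the counter: about where the rod's origin lies when it is in the rest. Axes as the rest's.
- syrup: Amber syrup bottle, 60 mm across, 160 mm high: leave alone. Origin at the centre of its underside.
- jam: Small jam jar, 56 mm across, 65 mm high: leave alone. Origin at the centre of its underside.
- mug: White mug, 80 mm across, 95 mm high: leave alone. Origin at the centre of its underside.
- bowl: White bowl, 130 mm across, 50 mm high: leave alone. Origin at the centre of its underside.
- cup: Paper cup, 76 mm across, 100 mm high: leave alone. Origin at the centre of its underside.
- spoon: Spoon lying on the counter: leave alone. Origin at the centre of its underside.
- saucer: White saucer, 120 mm across, 18 mm high: leave alone. Origin at the centre of its underside.

How it is judged:
On the way, in this order (a step that is already met when the one before it is completed fails the run):
1. the rod is taken out of its rest (distance between rod and rest_seat above 0.05 m), for 0.1 s.
2. the rod's hook presses the ring lightly against the red lip, with at least 3 N (contact force between ring and lip above 3 N and contact force between rod and ring above 2 N), for 0.3 s.
At the end, for the whole second after the job is handed in: The ring lies flat and still on the tray floor within 5 mm of touching the red lip, and the rod lies still and upright in the notches of its rest, within 20 mm of the seat point and in line with the rest (x of ring in the frame of guard between -0.099 and -0.09 m and z of ring in the frame of guard below 0.007 m and angle between ring's own z axis and vertical below 0.1 rad and linear speed of each of ring, rod below 0.01 m/s and distance between rod and rest_seat below 0.02 m and angle between rod's own z axis and vertical below 0.15 rad and angle between the x axis of rod and the x axis of rest, either way round below 0.12 rad).
It fails at once if the rod is pressed on the tray, lip or wire guard with more than 12 N (contact force between rod and guard above 12 N).
It fails at once if the ring is pressed on the lip with more than 10 N (contact force between ring and lip above 10 N).
It fails at once if the fingers or arm touch the ring (contact force between any of the fingers, the arm and ring above 0.3 N).
It fails at once if the robot pushes the tray, guard or toaster with more than 10 N (contact force between any of the fingers, the arm and guard above 10 N).
It fails at once if something else on the counter is moved by more than 20 mm (distance of any of syrup, jam, mug, bowl, cup, spoon, saucer from where it was at the start of the episode above 0.02 m).
It also fails if it takes over 72 s, if anything falls off the work surface, if the arm or the gripper's body presses on something with over 40 N, if the wrist force passes 120 N, or if a joint passes its speed limit or range.

## Working session

There is one attempt and no reset: what is moved stays moved. The work goes in short steps, Python scripts to look and compute and a shell command to move; the robot and the scene stay as the last step left them, time stands still between calls to the robot, and variables do not carry over. Pictures are saved under pics/ and viewed, and the job is handed in when it is done.

```bash
ls; mkdir -p pics; python3 - <<'E'
from plant import manip
import cv2,numpy as np
s=manip.observe()
for k,v in s.items(): print(k,np.round(v,3).tolist())
for n in("side","top"):
    c=manip.read_camera(n); cv2.imwrite(f"pics/{n}0.png",c["pixels"]); np.savez(f"{n}0.npz",**c)
    print(n,c["vertical_fov"],c["cx"],c["cy"],np.round(c["world_to_cam"],3).tolist())
E
```

```text
pics
t 0.0
joint_positions [1.239, 0.334, 0.04, 1.466, -0.013, 1.343, -0.058]
dq [0.0, 0.001, 0.001, 0.001, -0.001, 0.002, -0.0]
joint_torque [0.0, -65.855, 1.366, -40.556, 0.017, 0.013, 0.0]
eef_pos [0.15, -0.632, 0.241]
tool_rot [[0.231, -0.0, 0.973], [-0.973, 0.002, 0.231], [-0.002, -1.0, -0.0]]
contact_force [-0.368, -0.371, -0.61]
wrist_torque [0.01, 0.008, -0.03]
gripper_width 0.085
side 43.19563587427074 257.25502284088566 195.02432698163554 [[-0.94, -0.342, 0.017, 0.487], [-0.19, 0.478, -0.858, 0.192], [0.285, -0.809, -0.514, 1.423], [0.0, 0.0, 0.0, 1.0]]
top 42.35697534664819 251.12171302387748 191.64278795306527 [[-0.007, -1.0, 0.002, -0.04], [-0.982, 0.006, -0.187, 0.536], [0.187, -0.004, -0.982, 1.525], [0.0, 0.0, 0.0, 1.0]]
```

View pics/side0.png

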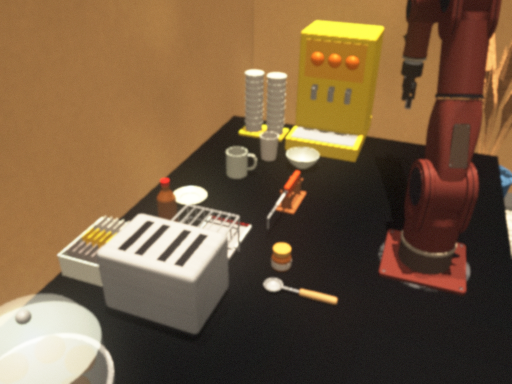

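View pics/top0.png

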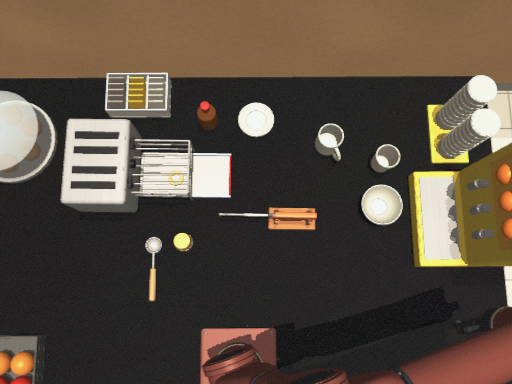

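```bash
cat > h.py <<'E'
import numpy as np,cv2
def ld(n): return dict(np.load(n))
def foc(c): return c["pixels"].shape[0]/2/np.tan(np.radians(float(c["vertical_fov"]))/2)
def ray(c,u,v):
    M=np.array(c["world_to_cam"]);R=M[:3,:3];t=M[:3,3];f=foc(c)
    return -R.T@t, R.T@np.array([(u-c["cx"])/f,(v-c["cy"])/f,1.])
def onz(c,u,v,z):
    o,d=ray(c,u,v); return o+d*(z-o[2])/d[2]
def dep(c,u,v):
    o,d=ray(c,u,v); return o+d*float(c["depth"][int(round(v)),int(round(u))])
def pix(c,p):
    M=np.array(c["world_to_cam"]);q=M[:3,:3]@np.array(p)+M[:3,3];f=foc(c);return q[0]/q[2]*f+c["cx"],q[1]/q[2]*f+c["cy"]
def tri(c1,p1,c2,p2):
    o1,d1=ray(c1,*p1);o2,d2=ray(c2,*p2)
    A=np.stack([d1,-d2],1);s=np.linalg.lstsq(A,o2-o1,rcond=None)[0]
    a=o1+s[0]*d1;b=o2+s[1]*d2;return (a+b)/2,np.linalg.norm(a-b)
E
python3 - <<'E'
from h import *
t=ld("top0.npz");s=ld("side0.npz")
im=t["pixels"][120:250,60:330]; cv2.imwrite("pics/tc.png",cv2.resize(im,None,fx=2.9,fy=2.9,interpolation=cv2.INTER_CUBIC))
im=s["pixels"][150:290,150:330]; cv2.imwrite("pics/sc.png",cv2.resize(im,None,fx=4,fy=4,interpolation=cv2.INTER_CUBIC))
E
```

```text
(no output)
```

View pics/tc.png

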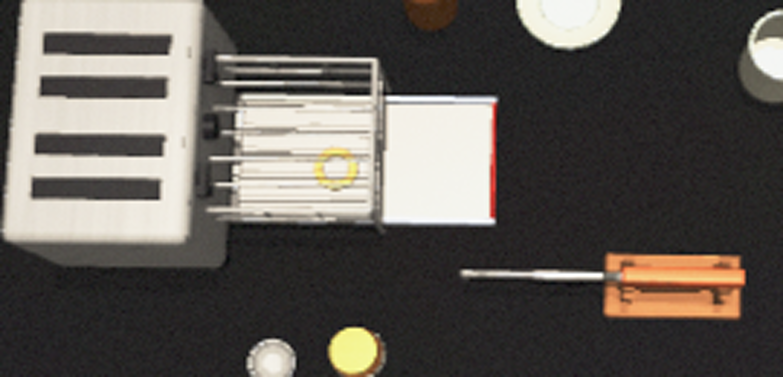

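View pics/sc.png

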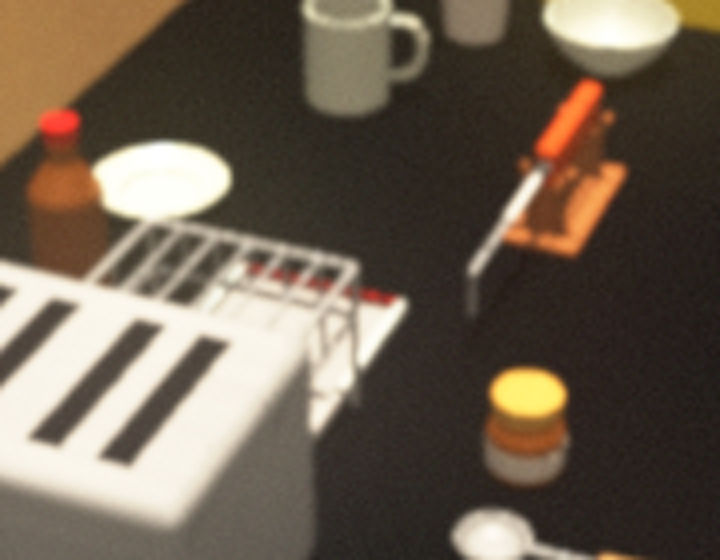

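```bash
python3 - <<'E'
from h import *
t=ld("top0.npz");s=ld("side0.npz")
hsv=cv2.cvtColor(t["pixels"],cv2.COLOR_BGR2HSV)
def reg(m,x0,x1,y0,y1):
    k=np.zeros_like(m);k[y0:y1,x0:x1]=m[y0:y1,x0:x1];return k
# lip
m=reg(((hsv[...,0]<8)|(hsv[...,0]>172)).astype(np.uint8)*(hsv[...,1]>150)*(hsv[...,2]>80),215,240,140,205)
ys,xs=np.nonzero(m);print("lip n",len(xs),xs.min(),xs.max(),ys.min(),ys.max())
p=np.polyfit(ys,xs,1);print("lip fit",p)
P=np.array([onz(t,x,y,.011) for x,y in zip(xs,ys)]);print("lip mean",P.mean(0),P.min(0),P.max(0))
print("lip dir slope dy/dx",np.polyfit(P[:,0],P[:,1],1))
# ring
m=reg((hsv[...,0]>20)&(hsv[...,0]<35)&(hsv[...,1]>60),160,195,160,195).astype(np.uint8)
ys,xs=np.nonzero(m);P=np.array([onz(t,x,y,.009) for x,y in zip(xs,ys)])
print("ring n",len(xs),P.mean(0),(P.min(0)+P.max(0))/2,P.max(0)-P.min(0)); c=P[:,:2]
A=np.c_[2*c,np.ones(len(c))];q=np.linalg.lstsq(A,(c**2).sum(1),rcond=None)[0];print("circ",q[:2],np.sqrt(q[2]+q[0]**2+q[1]**2))
# orange
b=reg((hsv[...,0]<14)&(hsv[...,1]>100)&(hsv[...,2]>60),255,330,195,240).astype(np.uint8)
for v0 in (60,170,190,200,210,220): 
    k=((b>0)&(hsv[...,2]>v0)).astype(np.uint8); n,l,st,ce=cv2.connectedComponentsWithStats(k); print(v0,[r.tolist() for r in st[1:] if r[4]>20])
print(hsv[205:232:2,290].tolist())
# depth points
D=t["depth"]; 
o=[]
for v in range(200,235):
    for u in range(215,325):
        if D[v,u]>0:
            o.append([*dep(t,u,v),u,v])
o=np.array(o); 
h=o[(o[:,2]>.083)&(o[:,2]<.1)];print("handle",len(h),h.mean(0),h.min(0),h.max(0))
sh=o[(o[:,2]>.06)&(o[:,2]<.083)];print("shaft",len(sh),sh.min(0),sh.max(0))
for y in range(-0,0):pass
cc=np.cov(h[:,:2].T);w,V=np.linalg.eigh(cc);print(V[:,1])
E
```

```text
lip n 57 229 230 156 194
lip fit [-1.90666129e-02  2.33084089e+02]
lip mean [0.58870332 0.02667192 0.011     ] [0.53625408 0.02558238 0.011     ] [0.66404114 0.02892347 0.011     ]
lip dir slope dy/dx [-0.01741811  0.03692602]
ring n 93 [0.5921132  0.20590971 0.009     ] [0.59129343 0.20615609 0.009     ] [4.7062120e-02 4.6278723e-02 4.4408921e-16]
circ [0.59257969 0.2055719 ] 0.02029594782870562
60 [[268, 207, 49, 24, 798]]
170 [[269, 208, 48, 10, 261], [269, 219, 46, 10, 247]]
190 [[269, 208, 48, 10, 237], [269, 219, 46, 10, 228]]
200 [[270, 208, 47, 10, 230], [269, 219, 46, 10, 221]]
210 [[270, 208, 47, 10, 223], [269, 219, 46, 10, 129]]
220 [[275, 208, 42, 10, 177], [310, 220, 5, 9, 22], [269, 222, 40, 7, 74]]
[[120, 15, 34], [13, 74, 55], [13, 147, 236], [13, 148, 236], [13, 151, 243], [18, 123, 244], [10, 159, 176], [9, 131, 99], [11, 153, 204], [11, 152, 207], [14, 147, 241], [13, 145, 240], [11, 142, 117], [120, 19, 41]]
handle 251 [ 4.56068442e-01 -1.77698550e-01  9.02520148e-02  2.95135458e+02
  2.14533865e+02] [ 4.45519690e-01 -2.42605023e-01  8.30781073e-02  2.56000000e+02
  2.12000000e+02] [ 4.65139901e-01 -5.75519284e-02  9.90252382e-02  3.16000000e+02
  2.18000000e+02]
shaft 224 [ 4.31752754e-01 -2.40252238e-01  6.03553742e-02  2.19000000e+02
  2.08000000e+02] [4.80364155e-01 5.73226768e-02 8.29998963e-02 3.15000000e+02
 2.23000000e+02]
[0.01914852 0.99981665]
```

```bash
python3 - <<'E'
from h import *
t=ld("top0.npz");s=ld("side0.npz")
hsv=cv2.cvtColor(t["pixels"],cv2.COLOR_BGR2HSV)
g=cv2.cvtColor(t["pixels"],cv2.COLOR_BGR2GRAY).astype(float)
# tray open region edges per column 196..226: rows where g crosses 50%
def cross(a,lo):
    for i in range(len(a)-1):
        if a[i]<110<=a[i+1]: return lo+i+(110-a[i])/(a[i+1]-a[i])
up=[];dn=[]
for u in range(198,227,2):
    a=g[145:175,u]; y1=cross(a,145); b=g[180:210,u][::-1]; y2=209-cross(b,0)
    up.append(onz(t,u,y1,.011));dn.append(onz(t,u,y2,.011))
up=np.array(up);dn=np.array(dn)
print("edge far x",np.polyfit(up[:,1]-.08,up[:,0],1),"near",np.polyfit(dn[:,1]-.08,dn[:,0],1))
# lip edge: per row, red-ish->dark transition
R=t["pixels"][...,2].astype(float);G=t["pixels"][...,1].astype(float)
o=[]
for v in range(158,193,2):
    r=R[v,224:238]; i=[k for k in range(13) if r[k]>=90>r[k+1]][-1]; ue=224+i+(r[i]-90)/(r[i]-r[i+1])
    gg=G[v,222:238]; j=[k for k in range(15) if gg[k]>=110>gg[k+1]][0]; ui=222+j+(gg[j]-110)/(gg[j]-gg[j+1])
    o.append([*onz(t,ue,v,.011)[:2],onz(t,ui,v,.011)[1]])
o=np.array(o);print("lip outer",np.polyfit(o[:,0]-.6,o[:,1],1),"inner",np.polyfit(o[:,0]-.6,o[:,2],1))
# base plate & handle edges
V=hsv[...,2].astype(float)
print(V[200:236,275].astype(int).tolist());print(V[200:236,305].astype(int).tolist());
print(V[226,262:322].astype(int).tolist())
print(t["pixels"][214,262:322,2].tolist())
print(t["pixels"][214,262:322,1].tolist())
E
```

```text
edge far x [0.01566812 0.6763432 ] near [0.01834062 0.5263185 ]
lip outer [-0.00452476  0.02331687] inner [-0.03387669  0.02833035]
[37, 37, 40, 36, 40, 39, 37, 98, 217, 200, 134, 118, 222, 242, 243, 243, 240, 148, 103, 168, 128, 200, 208, 117, 199, 218, 222, 217, 222, 107, 37, 37, 38, 36, 38, 41]
[37, 39, 36, 37, 40, 35, 43, 39, 231, 235, 233, 218, 222, 242, 244, 244, 244, 242, 145, 95, 93, 170, 177, 180, 176, 223, 239, 237, 239, 136, 48, 37, 42, 36, 40, 44]
[40, 37, 36, 39, 42, 39, 160, 234, 240, 240, 240, 235, 220, 222, 231, 241, 242, 241, 242, 242, 242, 242, 242, 241, 241, 242, 242, 242, 242, 242, 242, 242, 242, 243, 243, 242, 243, 243, 243, 242, 243, 242, 242, 239, 224, 222, 228, 239, 240, 239, 239, 238, 216, 91, 44, 45, 40, 44, 39, 35]
[241, 242, 241, 241, 240, 221, 111, 128, 136, 135, 145, 173, 223, 243, 244, 244, 244, 243, 244, 244, 244, 244, 244, 244, 244, 244, 244, 244, 244, 244, 244, 243, 244, 243, 244, 243, 244, 244, 244, 244, 244, 244, 244, 244, 244, 244, 244, 244, 243, 244, 243, 244, 243, 244, 223, 37, 36, 37, 32, 42]
[243, 243, 243, 242, 241, 222, 106, 121, 125, 125, 134, 162, 163, 154, 190, 187, 186, 186, 186, 187, 185, 185, 185, 183, 184, 186, 187, 182, 184, 182, 184, 180, 182, 181, 181, 179, 179, 183, 179, 180, 180, 178, 178, 175, 176, 174, 175, 173, 171, 170, 169, 171, 170, 162, 119, 34, 33, 39, 31, 39]
```

```bash
python3 - <<'E'
from h import *
t=ld("top0.npz");s=ld("side0.npz")
g=cv2.cvtColor(t["pixels"],cv2.COLOR_BGR2GRAY).astype(float)
print("handle front/back",onz(t,273.5,214,.09),onz(t,316.3,214,.09))
# handle top-edges : dark to bright
G=t["pixels"][...,1].astype(int)
for u in (280,285,290,295,300,308,312): print(u,G[204:222,u].tolist())
for u in (222,228,235,245,255,265): print(u,g[206:222,u].astype(int).tolist())
print("row tip",g[213:218,212:232].astype(int).tolist())
# base plate edges z=?; counter plate top unknown ~.01
V=t["pixels"][...,2].astype(float)
lo=[]
for u in range(275,312,3):
    a=V[222:236,u]; i=[k for k in range(13) if a[k]>=130>a[k+1]][-1]; lo.append(onz(t,u,222+i+(a[i]-130)/(a[i]-a[i+1]),.01))
lo=np.array(lo);print("base near",np.polyfit(lo[:,1]+.18,lo[:,0],1))
for rows in (210,222,224,226,228):
    a=V[rows,262:322]; i=[k for k in range(59) if a[k]<130<=a[k+1]][0]; j=[k for k in range(59) if a[k]>=130>a[k+1]][-1]
    print(rows,onz(t,262.5+i,rows,.01)[1],onz(t,262.5+j,rows,.01)[1])
E
```

```text
handle front/back [ 0.45819118 -0.11127238  0.09      ] [ 0.45733087 -0.24282963  0.09      ]
280 [38, 37, 34, 54, 149, 158, 154, 132, 134, 168, 186, 205, 175, 89, 49, 60, 109, 131]
285 [36, 34, 34, 49, 160, 160, 157, 160, 141, 166, 183, 203, 178, 91, 52, 62, 63, 129]
290 [41, 32, 42, 46, 158, 159, 157, 158, 131, 162, 184, 197, 199, 101, 52, 63, 61, 128]
295 [40, 35, 29, 33, 155, 158, 156, 157, 125, 163, 181, 195, 210, 119, 59, 62, 64, 130]
300 [34, 39, 35, 36, 147, 157, 155, 157, 124, 161, 179, 191, 208, 127, 60, 59, 62, 128]
308 [34, 34, 34, 36, 113, 142, 103, 78, 85, 152, 175, 188, 207, 140, 69, 88, 83, 77]
312 [32, 31, 37, 36, 98, 146, 143, 137, 108, 151, 169, 186, 206, 146, 71, 76, 116, 139]
222 [34, 37, 44, 37, 39, 33, 39, 180, 205, 96, 21, 35, 36, 36, 32, 38]
228 [34, 39, 33, 29, 33, 31, 35, 135, 213, 101, 24, 36, 38, 30, 35, 32]
235 [35, 39, 36, 35, 42, 36, 40, 132, 223, 112, 32, 36, 38, 32, 27, 29]
245 [32, 29, 38, 31, 37, 39, 37, 173, 244, 193, 72, 21, 34, 29, 36, 28]
255 [40, 38, 36, 35, 35, 38, 37, 106, 244, 237, 111, 22, 23, 34, 33, 36]
265 [35, 38, 37, 41, 33, 36, 37, 56, 241, 235, 112, 31, 32, 40, 29, 31]
row tip [[37, 32, 35, 38, 38, 39, 73, 155, 204, 202, 180, 138, 136, 132, 130, 130, 135, 143, 140, 138], [37, 34, 38, 30, 36, 37, 74, 154, 203, 200, 205, 211, 200, 174, 173, 187, 213, 215, 215, 221], [37, 32, 35, 27, 38, 39, 49, 86, 104, 99, 96, 100, 92, 84, 84, 90, 101, 104, 104, 109], [34, 32, 41, 37, 40, 37, 38, 46, 56, 49, 21, 26, 27, 26, 26, 24, 24, 31, 22, 29], [33, 36, 34, 39, 35, 32, 35, 40, 40, 36, 35, 36, 36, 26, 33, 35, 36, 32, 35, 38]]
base near [0.01739352 0.42068411]
210 -0.09918637205118552 -0.24830072382346624
222 -0.09865991571899094 -0.24709345901886193
224 -0.09534901491173864 -0.24689331899258354
226 -0.0952643203112879 -0.24669348304262
228 -0.0983984854573717 -0.24649395047651446
```

```bash
python3 -m creep '[[0,-1,0,0,0,0,1],[0,-1,0,0,0,0,1],[0,-1,0,0,0,0,1],[0,-1,0,0,0,0,1],[0,-1,0,0,0,0,1],[0,-1,0,0,0,0,1],[0,-1,0,0,0,0,1],[0,-1,0,0,0,0,1],[0,-1,0,0,0,0,1],[0,-1,0,0,0,0,1],[0,-1,0,0,0,0,1],[0,-1,0,0,0,0,1]]'; python3 - <<'E'
from h import *
t=ld("top0.npz");s=ld("side0.npz")
print("tip top",onz(t,218.6,214,.074), onz(t,219.5,214,.074))
im=s["pixels"][170:240,255:310];cv2.imwrite("pics/hook.png",cv2.resize(im,None,fx=10,fy=8,interpolation=cv2.INTER_CUBIC))
E
```

```text
t: 1.3
eef_pos: [0.1498, -0.6322, 0.2418]
tool_rot: [[0.959, -0.0, 0.283], [-0.283, 0.001, 0.959], [-0.001, -1.0, 0.001]]
contact_force: [0.1, 0.0, -0.1]
gripper_width: 0.0854
tip top [0.46160959 0.05840227 0.074     ] [0.46159133 0.05560861 0.074     ]
```

View pics/hook.png

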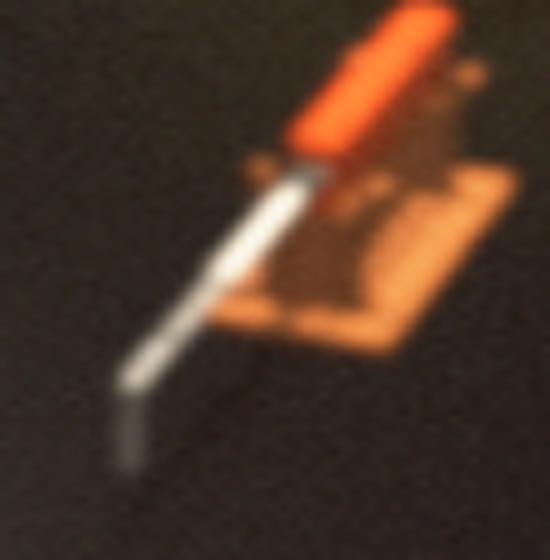

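```bash
python3 - <<'E'
from h import *
s=ld("side0.npz")
for z in (.02,.03,.034,.04,.05,.07,.074,.08): print(z,pix(s,[.4615,.055,z]))
E
python3 -m creep '[[0,-1,0,0,0,0,1],[0,-1,0,0,0,0,1],[0,-1,0,0,0,0,1],[0,-0.12,0,0,0,0,1],[0,0,0,0,0,1,1],[0,0,0,0,0,1,1],[0,0,0,0,0,1,1],[0,0,0,0,0,1,1],[0,0,0,0,0,0,1]]'
```

```text
0.02 (np.float64(268.4476961003305), np.float64(231.84708259605844))
0.03 (np.float64(268.5412541969094), np.float64(229.1906847196868))
0.034 (np.float64(268.57885790008396), np.float64(228.12300163389054))
0.04 (np.float64(268.63545814448213), np.float64(226.5159491764411))
0.05 (np.float64(268.7303146538774), np.float64(223.82268542555911))
0.07 (np.float64(268.9220126695596), np.float64(218.3797978467862))
0.074 (np.float64(268.96067364363245), np.float64(217.28209563627945))
0.08 (np.float64(269.0188680705287), np.float64(215.62977950676645))
t: 2.2
eef_pos: [0.1539, -0.427, 0.242]
tool_rot: [[1.0, -0.001, 0.018], [-0.018, 0.002, 1.0], [-0.001, -1.0, 0.002]]
contact_force: [0.5, -0.5, -0.4]
gripper_width: 0.0853
```

```bash
python3 -m creep '[[0,0,0,0.85,0,0.73,1],[0,0,0,0.85,0,0.73,1],[0,0,0,0.85,0,0.73,1],[0,0,0,0.85,0,0.73,1],[0,0,0,0.85,0,0.73,1],[0,0,0,0.85,0,0.73,1],[0,0,0,0.85,0.5,0.73,1],[0,0,0,0,0.5,0,1],[0,0,0,0,0.5,0,1],[0,0,0,0,0.5,0,1],[0,0,0,0,0,0,1]]'; python3 - <<'E'
from plant import manip
import cv2,numpy as np
for n in("side","top"):
    c=manip.read_camera(n); cv2.imwrite(f"pics/{n}1.png",c["pixels"]); np.savez(f"{n}1.npz",**c)
E
```

```text
t: 3.3
eef_pos: [0.4182, -0.2113, 0.1441]
tool_rot: [[1.0, -0.004, 0.02], [-0.02, 0.003, 1.0], [-0.004, -1.0, 0.003]]
contact_force: [-1.5, -0.3, 0.1]
gripper_width: 0.0857
```

```bash
python3 -m creep '[[0,0,0,0.38,0,0.35,1],[0,0,0,0.38,0.2,0.35,1],[0,0,0,0,0.3,0,1],[0,0,0,0,0,0,1],[0,0,0,0,0,0,1]]'; python3 - <<'E'
from plant import manip
import cv2,numpy as np
print(np.round(manip.observe()["eef_pos"],4),np.round(manip.observe()["joint_positions"],3))
for n in("side","top"):
    c=manip.read_camera(n); np.savez(f"{n}1.npz",**c)
    im=c["pixels"][150:290,220:400] if n=="top" else c["pixels"][130:270,230:350]
    cv2.imwrite(f"pics/{n}2.png",cv2.resize(im,None,fx=4,fy=4))
E
```

```text
t: 3.9
eef_pos: [0.4583, -0.1787, 0.1226]
tool_rot: [[1.0, -0.0, 0.02], [-0.02, -0.0, 1.0], [-0.0, -1.0, -0.0]]
contact_force: [0.3, -0.6, -0.4]
gripper_width: 0.0855
[ 0.4583 -0.1787  0.1226] [ 0.915  0.175 -0.682  1.957  0.127  1.051  0.157]
```

View pics/top2.png

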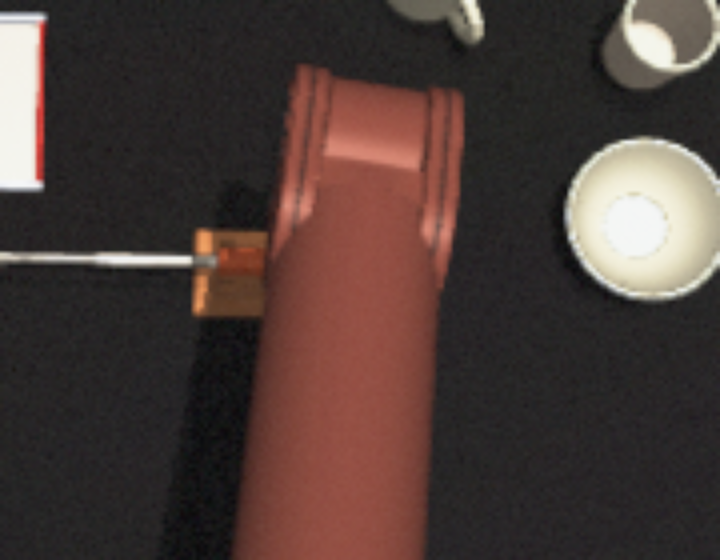

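View pics/side2.png

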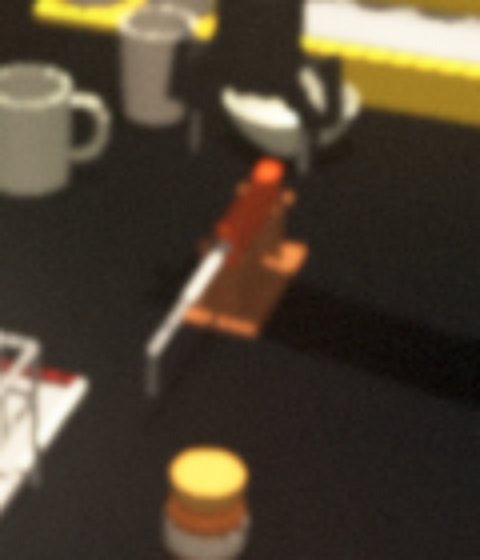

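```bash
python3 -m creep '[[0,0,0,-0.03,0.3,0.04,1],[0,0,0,0,0.3,0,1],[0,0,0,0,0.3,0,1],[0,0,0,0,0.2,0,1],[0,0,0,0,0,0,1],[0,0,0,0,0,0,1]]'
```

```text
t: 4.6
eef_pos: [0.4573, -0.1758, 0.0669]
tool_rot: [[1.0, -0.0, 0.018], [-0.018, 0.001, 1.0], [-0.0, -1.0, 0.0]]
contact_force: [-0.2, -0.6, 0.9]
gripper_width: 0.0851
```

```bash
python3 -m creep '[[0,0,0,0,0,0,-1],[0,0,0,0,0,0,-1],[0,0,0,0,0,0,-1],[0,0,0,0,0,0,-1],[0,0,0,0,0,0,-1],[0,0,0,0,0,0,-1],[0,0,0,0,0,0,-1],[0,0,0,0,0,0,-1]]'
```

```text
t: 5.4
eef_pos: [0.4574, -0.1759, 0.0672]
tool_rot: [[1.0, 0.0, 0.019], [-0.019, -0.0, 1.0], [0.0, -1.0, -0.0]]
contact_force: [-0.8, -0.4, 5.7]
gripper_width: 0.0168
```

```bash
python3 -m creep '[[0,0,0,0,-0.2,0,-1],[0,0,0,0,-0.3,0,-1],[0,0,0,0,-0.4,0,-1],[0,0,0,0,-0.4,0,-1],[0,0,0,0,-0.1,0,-1],[0,0,0,0,0,0,-1],[0,0,0,0,0,0,-1],[0,0,0,0,0,0,-1]]'; python3 - <<'E'
from plant import manip
import cv2,numpy as np
o=manip.observe();print(np.round(o["contact_force"],2),np.round(o["wrist_torque"],3))
for n in("side","top"):
    c=manip.read_camera(n); np.savez(f"{n}3.npz",**c)
    im=c["pixels"][120:260,180:360] if n=="top" else c["pixels"][130:270,230:350]
    cv2.imwrite(f"pics/{n}3.png",cv2.resize(im,None,fx=4,fy=4))
E
```

```text
t: 6.2
eef_pos: [0.4566, -0.1757, 0.1361]
tool_rot: [[1.0, -0.001, 0.019], [-0.019, 0.001, 1.0], [-0.001, -1.0, 0.001]]
contact_force: [0.2, -1.0, -1.6]
gripper_width: 0.0177
[ 0.17 -0.98 -1.59] [-0.049  0.028  0.036]
```

View pics/top3.png

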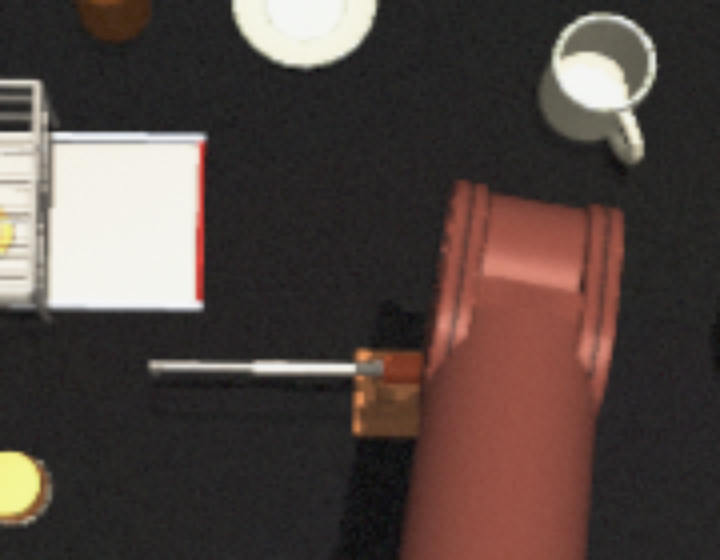

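View pics/side3.png

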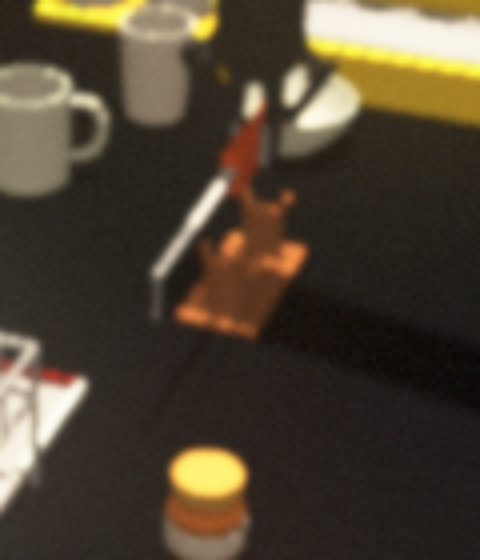

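```bash
python3 - <<'E'
from h import *
s=ld("side3.npz");t=ld("top3.npz")
print(tri(t,(217.6,211.4),s,(268.9,198.4)), tri(ld("top0.npz"),(219,214),ld("side0.npz"),(267.8,217)))
for z in (.135,.139,.143,.147): print(z,pix(s,[.4615,.056,z]),pix(s,[.4615,.056,z-.04]))
E
```

```text
(array([0.46122008, 0.05749876, 0.14214677]), np.float64(0.003360805206641115)) (array([0.46286918, 0.05738248, 0.07576278]), np.float64(0.0030802288500268683))
0.135 (np.float64(269.4556084455474), np.float64(200.3177862978106)) (np.float64(269.05841266920686), np.float64(211.63637753464934))
0.139 (np.float64(269.4959529400721), np.float64(199.1681193844591)) (np.float64(269.0976281611052), np.float64(210.51888296550243))
0.143 (np.float64(269.5364130087828), np.float64(198.01515903988982)) (np.float64(269.13695440658546), np.float64(209.39823233429016))
0.147 (np.float64(269.57698914901704), np.float64(196.8588910918489)) (np.float64(269.1763918755016), np.float64(208.27441225193627))
```

```bash
python3 -m creep '[[0,0,0,0.4,0,0,-1],[0,0,0,0.65,0,0,-1],[0,0,0,0.65,0,0,-1],[0,0,0,0.65,0,0,-1],[0,0,0,0.22,0.2,0,-1],[0,0,0,0,0.5,0,-1],[0,0,0,0,0.5,0,-1],[0,0,0,0,0.4,0,-1],[0,0,0,0,0,0,-1],[0,0,0,0,0,0,-1]]'; python3 - <<'E'
from plant import manip
import cv2,numpy as np
o=manip.observe();print(np.round(o["contact_force"],2),np.round(o["wrist_torque"],3))
for n in("side","top"):
    c=manip.read_camera(n); np.savez(f"{n}4.npz",**c)
    im=c["pixels"][120:240,120:300] if n=="top" else c["pixels"][150:290,150:310]
    cv2.imwrite(f"pics/{n}4.png",cv2.resize(im,None,fx=4,fy=4,interpolation=cv2.INTER_CUBIC))
E
```

```text
t: 7.3
eef_pos: [0.5856, -0.178, 0.0568]
tool_rot: [[1.0, -0.001, 0.018], [-0.018, 0.001, 1.0], [-0.001, -1.0, 0.001]]
contact_force: [0.6, 0.1, -1.4]
gripper_width: 0.0171
[ 0.56  0.05 -1.44] [-0.043 -0.014  0.002]
```

View pics/top4.png

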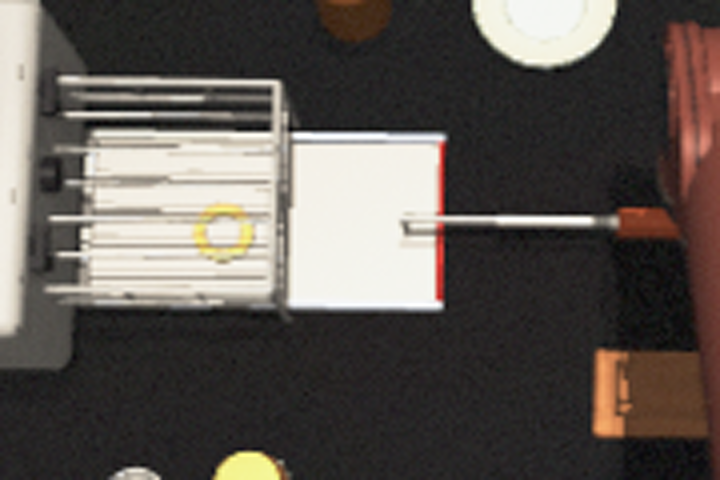

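View pics/side4.png

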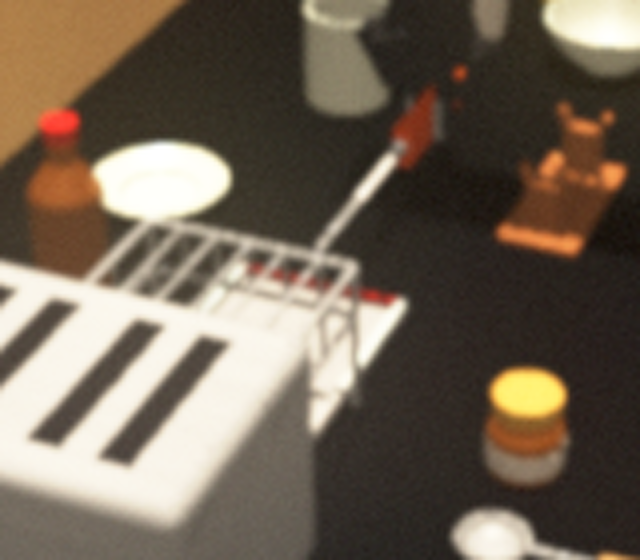

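```bash
python3 -m creep '[[0,0,0,0,0.1,0,-1],[0,0,0,0,0.1,0,-1],[0,0,0,0,0.04,0,-1],[0,0,0,0,0,0,-1],[0,0,0,0,0,0,-1]]'; for i in 1; do python3 -m creep '[[0,0,0,0,0.02,0,-1],[0,0,0,0,0,0,-1]]'; done; python3 -m creep '[[0,0,0,0,0.02,0,-1],[0,0,0,0,0,0,-1]]'
```

```text
t: 7.9
eef_pos: [0.5857, -0.1782, 0.045]
tool_rot: [[1.0, 0.0, 0.019], [-0.019, 0.0, 1.0], [0.0, -1.0, 0.0]]
contact_force: [-0.3, 0.2, -1.7]
gripper_width: 0.0174
t: 8.1
eef_pos: [0.5857, -0.1782, 0.0439]
tool_rot: [[1.0, 0.0, 0.019], [-0.019, 0.0, 1.0], [0.0, -1.0, 0.0]]
contact_force: [-0.1, 0.2, -1.5]
gripper_width: 0.0173
t: 8.3
eef_pos: [0.5856, -0.1782, 0.0429]
tool_rot: [[1.0, -0.0, 0.019], [-0.019, 0.0, 1.0], [-0.0, -1.0, 0.0]]
contact_force: [-0.1, -0.1, -1.9]
gripper_width: 0.0174
```

```bash
cat > o.py <<'E'
from plant import manip
import numpy as np
o=manip.observe();print("F",np.round(o["contact_force"],2),"T",np.round(o["wrist_torque"],3),"p",np.round(o["eef_pos"],4),"t",o["t"])
E
python3 o.py
python3 -m creep '[[0,0,0,0,0.02,0,-1],[0,0,0,0,0,0,-1]]' >/dev/null; python3 o.py
python3 -m creep '[[0,0,0,0,0.02,0,-1],[0,0,0,0,0,0,-1]]' >/dev/null; python3 o.py
```

```text
F [-0.09 -0.1  -1.88] T [-0.034  0.061  0.042] p [ 0.5856 -0.1782  0.0429] t 8.3
F [-0.65  0.27 -1.26] T [-0.045 -0.    -0.021] p [ 0.5856 -0.1782  0.0418] t 8.5
F [-0.62  0.49 -2.01] T [-0.106  0.019 -0.047] p [ 0.5856 -0.1782  0.0408] t 8.7
```

```bash

python3 -m creep '[[0,0,0,0,0.02,0,-1],[0,0,0,0,0,0,-1]]' >/dev/null; python3 o.py
```

```text
F [ 0.26  0.26 -1.13] T [-0.016  0.025 -0.014] p [ 0.5856 -0.1782  0.0398] t 8.9
```

```bash

python3 -m creep '[[0,0,0,0,0.02,0,-1],[0,0,0,0,0,0,-1]]' >/dev/null; python3 o.py
```

```text
F [ 0.31  0.29 -0.89] T [-0.087  0.038  0.009] p [ 0.5856 -0.1782  0.0388] t 9.1
```

```bash

python3 -m creep '[[0,0,0,0,0.02,0,-1],[0,0,0,0,0,0,-1]]' >/dev/null; python3 o.py
```

```text
F [-0.41 -0.03 -0.94] T [-0.064 -0.019 -0.034] p [ 0.5856 -0.1782  0.0378] t 9.3
```

```bash

python3 -m creep '[[0,0,0,0,0.02,0,-1],[0,0,0,0,0,0,-1]]' >/dev/null; python3 o.py
```

```text
F [-0.6  -1.21 -1.42] T [-0.003  0.014  0.006] p [ 0.5856 -0.1783  0.0368] t 9.5
```

```bash

python3 -m creep '[[0,0,0,0,0.02,0,-1],[0,0,0,0,0,0,-1]]' >/dev/null; python3 o.py
```

```text
F [-0.13  0.41 -1.13] T [-0.006  0.005 -0.039] p [ 0.5856 -0.1783  0.0359] t 9.7
```

```bash

python3 -m creep '[[0,0,0,0,0.02,0,-1],[0,0,0,0,0,0,-1]]' >/dev/null; python3 o.py
```

```text
F [ 0.13 -1.39  0.11] T [ 0.076 -0.004  0.018] p [ 0.5857 -0.1783  0.0349] t 9.9
```

```bash

python3 -m creep '[[0,0,0,0,0.02,0,-1],[0,0,0,0,0,0,-1]]' >/dev/null; python3 o.py
```

```text
F [ 0.32 -1.26  0.11] T [ 0.17   0.019 -0.011] p [ 0.5857 -0.1783  0.0339] t 10.1
```

```bash
python3 - <<'E'
from plant import manip
import cv2,numpy as np
for n in("side","top"):
    c=manip.read_camera(n); np.savez(f"{n}5.npz",**c)
    im=c["pixels"][150:200,200:260] if n=="top" else c["pixels"][170:240,200:270]
    cv2.imwrite(f"pics/{n}5.png",cv2.resize(im,None,fx=8,fy=8,interpolation=cv2.INTER_CUBIC))
E
```

```text
(no output)
```

View pics/top5.png

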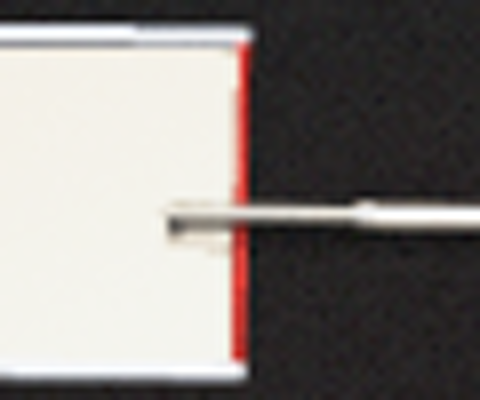

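View pics/side5.png

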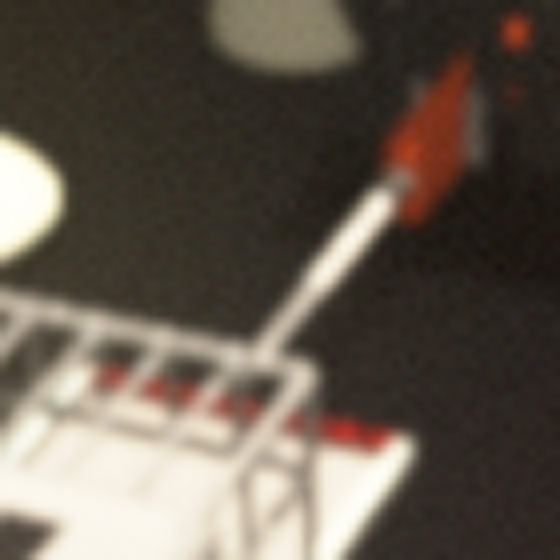

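```bash
python3 -m creep '[[0,0,0,0,-0.1,0,-1],[0,0,0,0,-0.24,0,-1],[0,0,0,0,0,0.2,-1],[0,0,0,0,0,0.4,-1],[0,0,0,0,0,0.5,-1],[0,0,0,0,0,0.5,-1],[0,0,0,0,0,0.5,-1],[0,0,0,0,0,0.5,-1],[0,0,0,0,0,0.3,-1],[0,0,0,0,0,0.2,-1],[0,0,0,0,0,0,-1],[0,0,0,0,0,0,-1]]';python3 o.py; python3 - <<'E'
from plant import manip
import cv2,numpy as np
for n in("top",):
    c=manip.read_camera(n); np.savez(f"{n}6.npz",**c)
    im=c["pixels"][145:205,150:230]
    cv2.imwrite(f"pics/{n}6.png",cv2.resize(im,None,fx=9,fy=9,interpolation=cv2.INTER_CUBIC))
E
```

```text
t: 11.4
eef_pos: [0.5886, -0.0243, 0.0509]
tool_rot: [[1.0, -0.0, 0.019], [-0.019, -0.001, 1.0], [-0.0, -1.0, -0.001]]
contact_force: [-0.1, -0.4, -1.9]
gripper_width: 0.0172
F [-0.14 -0.37 -1.88] T [-0.023  0.005 -0.039] p [ 0.5886 -0.0243  0.0509] t 11.4
```

View pics/top6.png

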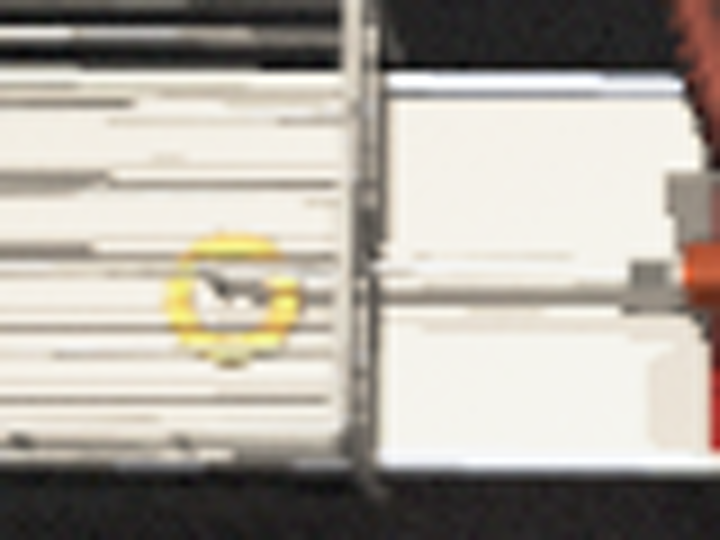

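```bash
python3 -m creep '[[0,0,0,0,0.05,0,-1],[0,0,0,0,0.05,0,-1],[0,0,0,0,0.05,0,-1],[0,0,0,0,0.03,0,-1],[0,0,0,0,0.03,0,-1],[0,0,0,0,0,0,-1],[0,0,0,0,0,0,-1]]'>/dev/null;python3 o.py;python3 -m creep '[[0,0,0,0,0.03,0,-1],[0,0,0,0,0.02,0,-1],[0,0,0,0,0,0,-1]]'>/dev/null;python3 o.py
```

```text
F [-0.07  0.22 -1.92] T [-0.047 -0.046  0.035] p [ 0.5885 -0.0232  0.0404] t 12.15
F [-0.15  0.24 -2.58] T [-0.03   0.002 -0.015] p [ 0.5884 -0.0233  0.0378] t 12.45
```

```bash
python3 -m creep '[[0,0,0,0,0,-0.1,-1],[0,0,0,0,0,-0.1,-1],[0,0,0,0,0,-0.1,-1],[0,0,0,0,0,-0.15,-1],[0,0,0,0,0,-0.2,-1],[0,0,0,0,0,-0.2,-1],[0,0,0,0,0,-0.2,-1],[0,0,0,0,0,-0.2,-1],[0,0,0,0,0,-0.2,-1],[0,0,0,0,0,-0.1,-1],[0,0,0,0,0,0,-1]]'>/dev/null;python3 o.py; python3 - <<'E'
from plant import manip
import cv2,numpy as np
for n in("top",):
    c=manip.read_camera(n); np.savez(f"{n}7.npz",**c)
    im=c["pixels"][145:205,150:240]
    cv2.imwrite(f"pics/{n}7.png",cv2.resize(im,None,fx=8,fy=8,interpolation=cv2.INTER_CUBIC))
E
```

```text
F [-0.63  0.86 -0.67] T [-0.028  0.043  0.004] p [ 0.5871 -0.102   0.0379] t 13.55
```

View pics/top7.png

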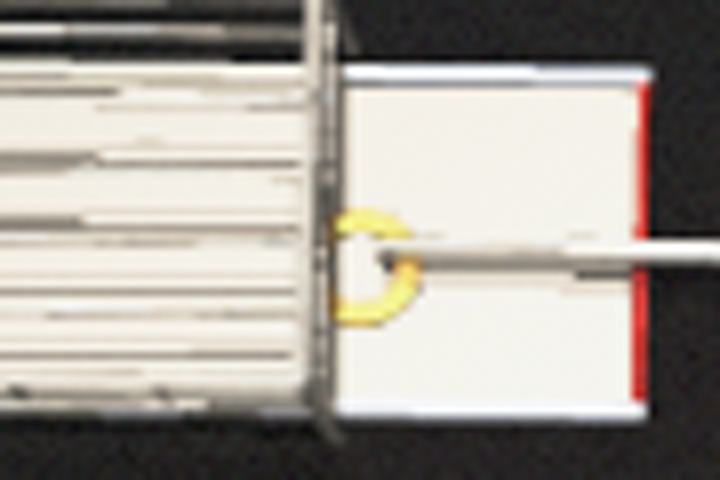

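```bash
python3 -m creep '[[0,0,0,0,0,-0.1,-1],[0,0,0,0,0,-0.2,-1],[0,0,0,0,0,-0.2,-1],[0,0,0,0,0,-0.2,-1],[0,0,0,0,0,-0.2,-1],[0,0,0,0,0,-0.2,-1],[0,0,0,0,0,-0.2,-1],[0,0,0,0,0,-0.1,-1],[0,0,0,0,0,0,-1]]'>/dev/null;python3 o.py; python3 - <<'E'
from plant import manip
import cv2,numpy as np
for n in("top",):
    c=manip.read_camera(n); np.savez(f"{n}8.npz",**c)
    im=c["pixels"][145:205,180:270]
    cv2.imwrite(f"pics/{n}8.png",cv2.resize(im,None,fx=8,fy=8,interpolation=cv2.INTER_CUBIC))
E
```

```text
F [ 0.43 -0.13 -2.01] T [ 0.014 -0.007  0.005] p [ 0.5857 -0.172   0.0379] t 14.5
```

View pics/top8.png

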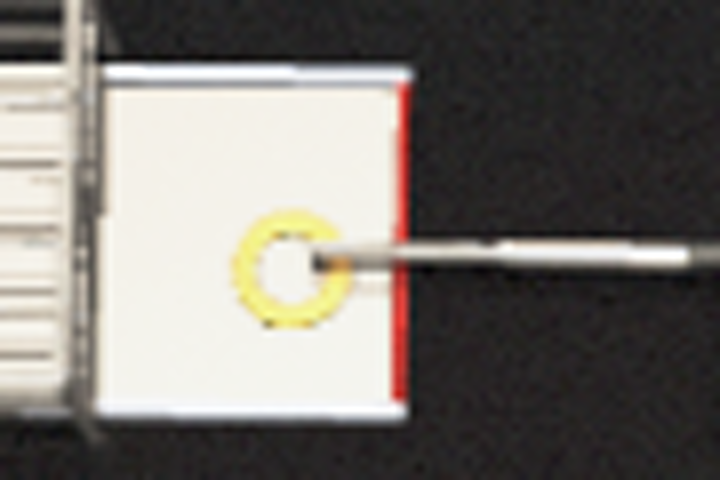

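```bash
cat > o2.py <<'E'
from plant import manip
import numpy as np
F=[]
for i in range(4):
    c=manip.read_camera("top");o=manip.observe();F.append(np.r_[o["contact_force"],o["wrist_torque"]])
print("F,T",np.round(np.mean(F,0),2),"p",np.round(o["eef_pos"],4),"t",round(o["t"],2),"w",round(o["gripper_width"],4))
E
python3 o2.py
python3 -m creep '[[0,0,0,0,0,-0.1,-1],[0,0,0,0,0,-0.1,-1],[0,0,0,0,0,-0.08,-1],[0,0,0,0,0,0,-1]]'>/dev/null;python3 o2.py
python3 -m creep '[[0,0,0,0,0,-0.04,-1],[0,0,0,0,0,0,-1]]'>/dev/null;python3 o2.py
python3 -m creep '[[0,0,0,0,0,-0.04,-1],[0,0,0,0,0,0,-1]]'>/dev/null;python3 o2.py
```

```text
F,T [-0.06  0.16 -1.21 -0.01  0.    0.02] p [ 0.5859 -0.1701  0.038 ] t 14.75 w 0.017
F,T [ 0.06  0.58 -1.2  -0.02  0.    0.  ] p [ 0.5856 -0.1846  0.0379] t 15.35 w 0.0172
F,T [ 0.    0.39 -1.81 -0.01  0.02  0.02] p [ 0.5855 -0.1867  0.038 ] t 15.75 w 0.0175
F,T [-0.03 -0.08 -1.64 -0.05 -0.    0.  ] p [ 0.5855 -0.1888  0.038 ] t 16.15 w 0.0171
```

```bash

python3 -m creep '[[0,0,0,0,0,-0.04,-1],[0,0,0,0,0,0,-1]]'>/dev/null;python3 o2.py
python3 -m creep '[[0,0,0,0,0,-0.04,-1],[0,0,0,0,0,0,-1]]'>/dev/null;python3 o2.py
python3 -m creep '[[0,0,0,0,0,-0.04,-1],[0,0,0,0,0,0,-1]]'>/dev/null;python3 o2.py
```

```text
F,T [ 0.    1.65 -1.4   0.24 -0.01  0.01] p [ 0.5854 -0.1906  0.0379] t 16.55 w 0.0172
F,T [-0.3   0.92 -1.7   0.24  0.01  0.01] p [ 0.5854 -0.1928  0.0379] t 16.95 w 0.017
F,T [-0.11  1.22 -2.16  0.21 -0.    0.01] p [ 0.5854 -0.1949  0.038 ] t 17.35 w 0.017
```

```bash

python3 -m creep '[[0,0,0,0,0,-0.03,-1],[0,0,0,0,0,-0.03,-1],[0,0,0,0,0,0,-1]]'>/dev/null;python3 o.py
python3 -m creep '[[0,0,0,0,0,-0.02,-1],[0,0,0,0,0,0,-1]]'>/dev/null;python3 o.py
```

```text
F [-0.24  0.85 -0.62] T [ 0.248 -0.016  0.024] p [ 0.5852 -0.198   0.0379] t 17.65
F [ 0.08  1.64 -1.74] T [ 0.325 -0.028  0.039] p [ 0.5853 -0.1989  0.038 ] t 17.85
```

```bash

python3 -m creep '[[0,0,0,0,0,-0.02,-1],[0,0,0,0,0,0,-1]]'>/dev/null;python3 o.py
```

```text
F [-0.4   1.01 -2.83] T [0.342 0.029 0.056] p [ 0.5852 -0.1999  0.0379] t 18.05
```

```bash

python3 -m creep '[[0,0,0,0,0,-0.02,-1],[0,0,0,0,0,0,-1]]'>/dev/null;python3 o.py
```

```text
F [ 0.03  2.06 -2.75] T [0.282 0.005 0.056] p [ 0.5852 -0.2009  0.0379] t 18.25
```

```bash

python3 -m creep '[[0,0,0,0,0,-0.02,-1],[0,0,0,0,0,0,-1]]'>/dev/null;python3 o.py
```

```text
F [-0.12  1.67 -1.88] T [ 0.317  0.01  -0.021] p [ 0.5852 -0.2019  0.038 ] t 18.45
```

```bash
cat > ck.py <<'E'
from plant import manip
import numpy as np,sys
o=manip.observe();T=o["wrist_torque"][0];print("Fy",round(o["contact_force"][1],2),"Tx",round(T,3),"y",round(o["eef_pos"][1],4),"t",round(o["t"],2))
sys.exit(T>.45)
E
python3 -m creep '[[0,0,0,0,0,-0.02,-1],[0,0,0,0,0,0,-1]]'>/dev/null;python3 ck.py || exit
python3 -m creep '[[0,0,0,0,0,-0.02,-1],[0,0,0,0,0,0,-1]]'>/dev/null;python3 ck.py || exit
python3 -m creep '[[0,0,0,0,0,-0.02,-1],[0,0,0,0,0,0,-1]]'>/dev/null;python3 ck.py || exit
python3 -m creep '[[0,0,0,0,0,-0.02,-1],[0,0,0,0,0,0,-1]]'>/dev/null;python3 ck.py || exit
python3 -m creep '[[0,0,0,0,0,-0.02,-1],[0,0,0,0,0,0,-1]]'>/dev/null;python3 ck.py || exit
python3 -m creep '[[0,0,0,0,0,-0.02,-1],[0,0,0,0,0,0,-1]]'>/dev/null;python3 ck.py || exit
python3 -m creep '[[0,0,0,0,0,-0.02,-1],[0,0,0,0,0,0,-1]]'>/dev/null;python3 ck.py || exit
python3 -m creep '[[0,0,0,0,0,-0.02,-1],[0,0,0,0,0,0,-1]]'>/dev/null;python3 ck.py || exit
```

```text
Fy 2.51 Tx 0.258 y -0.2029 t 18.65False
```

```bash
sed -i 's/sys.exit(T>.45)/sys.exit(int(T>.45))/' ck.py
python3 -m creep '[[0,0,0,0,0,-0.02,-1],[0,0,0,0,0,0,-1]]'>/dev/null;python3 ck.py || exit
python3 -m creep '[[0,0,0,0,0,-0.02,-1],[0,0,0,0,0,0,-1]]'>/dev/null;python3 ck.py || exit
python3 -m creep '[[0,0,0,0,0,-0.02,-1],[0,0,0,0,0,0,-1]]'>/dev/null;python3 ck.py || exit
python3 -m creep '[[0,0,0,0,0,-0.02,-1],[0,0,0,0,0,0,-1]]'>/dev/null;python3 ck.py || exit
python3 -m creep '[[0,0,0,0,0,-0.02,-1],[0,0,0,0,0,0,-1]]'>/dev/null;python3 ck.py || exit
python3 -m creep '[[0,0,0,0,0,-0.02,-1],[0,0,0,0,0,0,-1]]'>/dev/null;python3 ck.py || exit
python3 -m creep '[[0,0,0,0,0,-0.02,-1],[0,0,0,0,0,0,-1]]'>/dev/null;python3 ck.py || exit
python3 -m creep '[[0,0,0,0,0,-0.02,-1],[0,0,0,0,0,0,-1]]'>/dev/null;python3 ck.py || exit
```

```text
Fy 1.85 Tx 0.309 y -0.2039 t 18.85
Fy 2.04 Tx 0.313 y -0.2049 t 19.05
Fy 1.62 Tx 0.382 y -0.2059 t 19.25
Fy 1.74 Tx 0.333 y -0.2069 t 19.45
Fy 1.33 Tx 0.302 y -0.2079 t 19.65
Fy 2.08 Tx 0.483 y -0.2087 t 19.85
```

```bash
python3 o2.py; python3 -m creep '[[0,0,0,0,0,-0.01,-1],[0,0,0,0,0,0,-1]]'>/dev/null;python3 o2.py
```

```text
F,T [ 0.12  2.59 -2.25  0.47  0.    0.02] p [ 0.5851 -0.2086  0.0379] t 20.05 w 0.0174
F,T [ 0.21  4.17 -2.31  0.82 -0.04 -0.01] p [ 0.5851 -0.2089  0.0379] t 20.45 w 0.0175
```

```bash
python3 -m creep '[[0,0,0,0,0,-0.004,-1],[0,0,0,0,0,0,-1],[0,0,0,0,0,0,-1],[0,0,0,0,0,0,-1]]'>/dev/null;python3 o2.py; python3 -m creep '[[0,0,0,0,0,0,-1],[0,0,0,0,0,0,-1],[0,0,0,0,0,0,-1]]'>/dev/null;python3 o2.py
```

```text
F,T [-0.13  5.31 -2.38  0.97  0.01  0.05] p [ 0.585  -0.209   0.0379] t 21.05 w 0.0173
F,T [-0.11  5.15 -2.51  0.97  0.04  0.05] p [ 0.585  -0.209   0.0378] t 21.55 w 0.0175
```

```bash
python3 -m creep '[[0,0,0,0,0,0.03,-1],[0,0,0,0,0,0.07,-1],[0,0,0,0,0,0.07,-1],[0,0,0,0,0,0,-1],[0,0,0,0,0,0,-1]]';python3 o2.py; python3 - <<'E'
from plant import manip
import cv2,numpy as np
for n in("top",):
    c=manip.read_camera(n); np.savez(f"{n}9.npz",**c)
    im=c["pixels"][145:205,180:270]
    cv2.imwrite(f"pics/{n}9.png",cv2.resize(im,None,fx=8,fy=8,interpolation=cv2.INTER_CUBIC))
E
```

```text
t: 22.05
eef_pos: [0.5853, -0.2012, 0.0381]
tool_rot: [[1.0, 0.0, 0.019], [-0.019, -0.0, 1.0], [0.0, -1.0, -0.0]]
contact_force: [0.5, -0.2, -1.8]
gripper_width: 0.0173
F,T [-0.03  0.2  -1.27 -0.02 -0.01  0.01] p [ 0.5852 -0.2012  0.038 ] t 22.25 w 0.0174
```

View pics/top9.png

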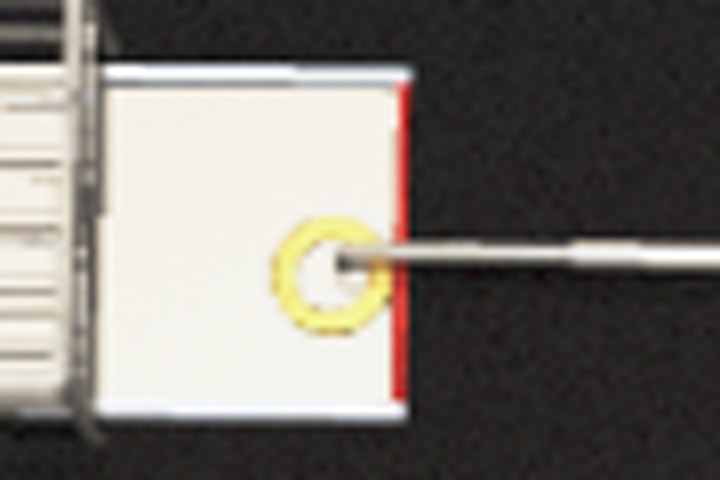

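```bash
python3 -m creep '[[0,0,0,0,-0.1,0,-1],[0,0,0,0,-0.1,0,-1],[0,0,0,0,-0.2,0,-1],[0,0,0,0,-0.4,0,-1],[0,0,0,0,-0.5,0,-1],[0,0,0,0,-0.5,0,-1],[0,0,0,0,-0.2,0,-1],[0,0,0,0,0,0,-1]]'; python3 - <<'E'
from plant import manip
import cv2,numpy as np
for n in("top",):
    c=manip.read_camera(n); np.savez(f"{n}10.npz",**c)
    im=c["pixels"][145:205,180:270]
    cv2.imwrite(f"pics/{n}10.png",cv2.resize(im,None,fx=8,fy=8,interpolation=cv2.INTER_CUBIC))
E
```

```text
t: 23.1
eef_pos: [0.5862, -0.2012, 0.1399]
tool_rot: [[1.0, 0.003, 0.019], [-0.019, -0.001, 1.0], [0.003, -1.0, -0.001]]
contact_force: [1.2, -0.3, -2.1]
gripper_width: 0.0171
```

View pics/top10.png

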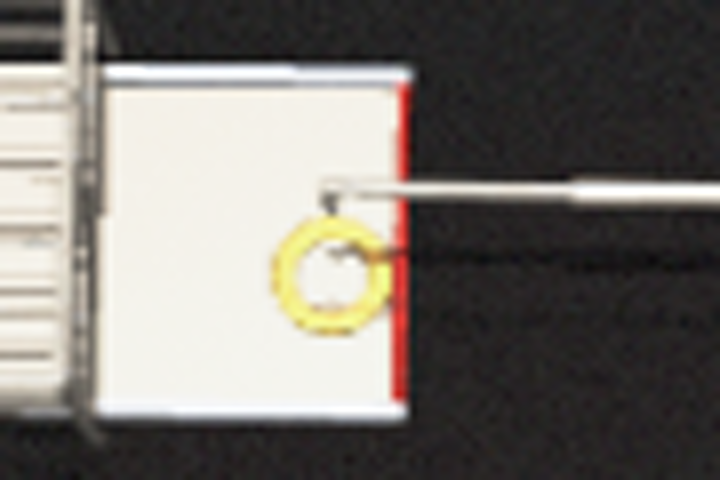

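```bash
python3 -m creep '[[0,0,0,-0.4,0,0,-1],[0,0,0,-0.6,0,0.12,-1],[0,0,0,-0.6,0,0.12,-1],[0,0,0,-0.6,0,0.12,-1],[0,0,0,-0.39,0,0.1,-1],[0,0,0,0,0,0,-1],[0,0,0,0,0,0,-1],[0,0,0,0,0,0,-1]]'
```

```text
t: 23.95
eef_pos: [0.4566, -0.1756, 0.1375]
tool_rot: [[1.0, -0.0, 0.019], [-0.019, 0.001, 1.0], [-0.0, -1.0, 0.001]]
contact_force: [0.3, -0.9, -0.3]
gripper_width: 0.0174
```

```bash
python3 -m creep '[[0,0,0,0.01,0.2,0,-1],[0,0,0,0,0.3,0,-1],[0,0,0,0,0.3,0,-1],[0,0,0,0,0.2,0,-1],[0,0,0,0,0.1,0,-1],[0,0,0,0,0,0,-1],[0,0,0,0,0,0,-1]]';python3 o2.py;python3 -m creep '[[0,0,0,0,0.1,0,-1],[0,0,0,0,0.1,0,-1],[0,0,0,0,0,0,-1]]'>/dev/null;python3 o2.py
```

```text
t: 24.65
eef_pos: [0.457, -0.1755, 0.0831]
tool_rot: [[1.0, 0.0, 0.018], [-0.018, 0.0, 1.0], [0.0, -1.0, 0.0]]
contact_force: [-0.2, 0.0, -0.9]
gripper_width: 0.0176
F,T [-0.38  0.42 -1.65 -0.02  0.    0.03] p [ 0.457  -0.1757  0.0835] t 24.85 w 0.0175
F,T [ 0.5   0.4  -1.41 -0.04 -0.01  0.01] p [ 0.4568 -0.1755  0.073 ] t 25.35 w 0.0176
```

```bash
python3 -m creep '[[0,0,0,0,0.06,0,-1],[0,0,0,0,0.04,0,-1],[0,0,0,0,0,0,-1]]'>/dev/null;python3 o2.py;python3 -m creep '[[0,0,0,0,0.02,0,-1],[0,0,0,0,0,0,-1]]'>/dev/null;python3 o2.py
```

```text
F,T [ 0.04  0.1  -1.67 -0.03 -0.01  0.01] p [ 0.4567 -0.1755  0.068 ] t 25.85 w 0.0172
F,T [-1.81  0.4   4.55  0.13  0.39 -0.01] p [ 0.4569 -0.1756  0.0672] t 26.25 w 0.017
```

```bash
python3 -m creep '[[0,0,0,0,0,0,0],[0,0,0,0,0,0,0],[0,0,0,0,0,0,0],[0,0,0,0,0,0,1],[0,0,0,0,0,0,1],[0,0,0,0,0,0,1],[0,0,0,0,0,0,1]]';python3 -m creep '[[0,0,0,0,-0.2,0,1],[0,0,0,0,-0.4,0,1],[0,0,0,0,-0.6,0,1],[0,0,0,0,-0.8,0,1],[0,0,0,0,-0.8,0,1],[0,0,0,-0.3,0,-0.5,1],[0,0,0,-0.3,0,-0.9,1],[0,0,0,-0.3,0,-0.9,1],[0,0,0,0,0,-0.9,1],[0,0,0,0,0,-0.5,1],[0,0,0,0,0,0,1],[0,0,0,0,0,0,1]]';python3 - <<'E'
from plant import manip
import cv2,numpy as np
for n in("side","top"):
    c=manip.read_camera(n); np.savez(f"{n}11.npz",**c)
    im=c["pixels"][120:260,160:360] if n=="top" else c["pixels"][130:270,190:350]
    cv2.imwrite(f"pics/{n}11.png",cv2.resize(im,None,fx=4,fy=4,interpolation=cv2.INTER_CUBIC))
E
```

```text
t: 26.95
eef_pos: [0.4567, -0.1756, 0.0669]
tool_rot: [[1.0, 0.0, 0.019], [-0.019, 0.0, 1.0], [0.0, -1.0, 0.0]]
contact_force: [0.0, 0.1, 0.4]
gripper_width: 0.0856
t: 28.15
eef_pos: [0.4084, -0.3594, 0.2072]
tool_rot: [[1.0, 0.0, 0.019], [-0.019, 0.001, 1.0], [0.0, -1.0, 0.001]]
contact_force: [0.5, 0.3, -1.0]
gripper_width: 0.0854
```

View pics/top11.png

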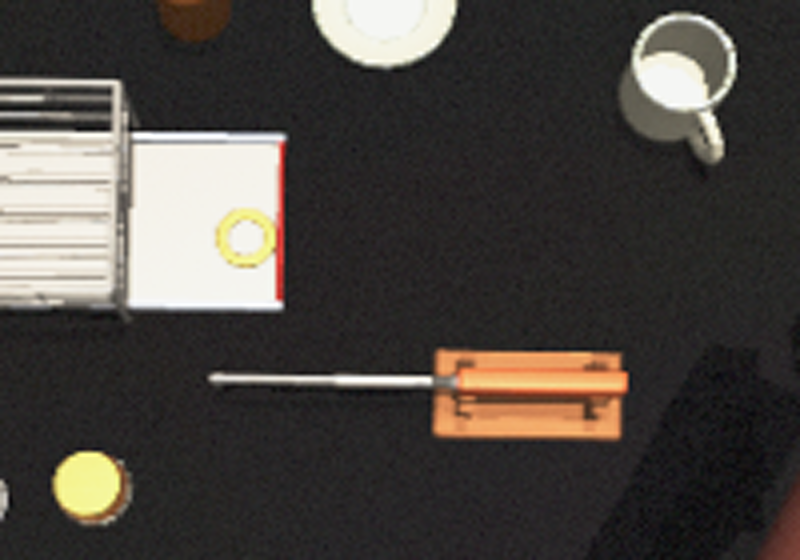

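View pics/side11.png

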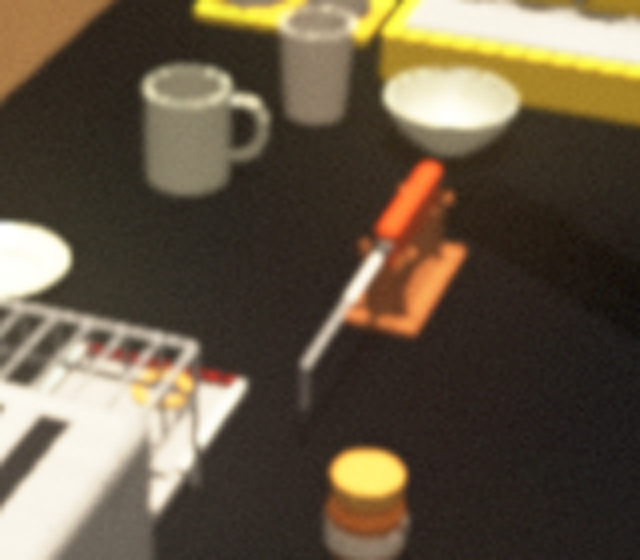

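```bash
python3 - <<'E'
from h import *
t=ld("top11.npz");hsv=cv2.cvtColor(t["pixels"],cv2.COLOR_BGR2HSV)
m=np.zeros(hsv.shape[:2],bool);m[160:195,205:234]=True
m&=(hsv[...,0]>20)&(hsv[...,0]<35)&(hsv[...,1]>60)
ys,xs=np.nonzero(m);c=np.array([onz(t,x,y,.009)[:2] for x,y in zip(xs,ys)])
print(len(c),c.mean(0),(c.min(0)+c.max(0))/2)
d=cv2.absdiff(t["pixels"],ld("top0.npz")["pixels"]).max(2)
n,l,st,ce=cv2.connectedComponentsWithStats((d>60).astype(np.uint8));print([r.tolist() for r in st[1:] if r[4]>15])
E
```

```text
112 [0.58689593 0.05524004] [0.58693418 0.05525721]
[[171, 171, 10, 4, 27], [214, 172, 15, 15, 112], [315, 175, 120, 183, 8259], [168, 176, 16, 7, 47], [212, 213, 11, 3, 23], [404, 306, 108, 78, 3635], [240, 328, 29, 12, 127], [292, 341, 63, 43, 1687], [207, 344, 12, 7, 17], [236, 359, 15, 9, 23], [202, 360, 8, 7, 17], [269, 365, 8, 11, 53], [201, 368, 8, 13, 28], [368, 377, 36, 7, 162]]
```

```bash
python3 -c "
from plant import manip
print(manip.job_done(), manip.observe()['t'])"
```

```text
the job is handed in; nothing more can be done
the job is handed in; nothing more can be done
```

I finished the task and handed it in at about 28 s of the 72 s allowed; the hand-in gave no verdict.

- **Pull:** I took the rod from its rest, felt for the tray floor with the hook at about 1 N, and lowered the hook into the ring. I then drew the ring to the red lip. The end section came out about 18 mm to its stop, and I held the pull there for about 1 s. Averaged wrist readings were 5.2 to 5.3 N; the force between ring and lip was not measured directly.
- **Put back:** I freed the hook, lifted it out without shifting the ring, and set the rod back in the notches. The base of the rod seated at about 6 N before I opened the fingers.
- **Ring check:** In the last pictures the ring lies flat and looks in contact with the lip. Its measured centre is about 2 mm further in than my estimate for exact contact. That is within calibration error and inside the 5 mm tolerance.
- **Rod check:** The handle sits where it was, in line with the rest. The end section is still drawn out, so the hook is about 18 mm further forward than at the start.
- **Other objects:** A before-and-after comparison of the top view showed no change at the syrup, jam, mug, saucer or spoon. Part of the changed area, from the arm and its shadow, overlapped the bowl and cup. I judged those two only from the last side picture, where both stand upright, and did not measure their positions.

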